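# Close and latch the phone-screen press

## Task

A phone with a freshly glued screen lies in the nest of the blue press. Lower the press lid gently until it is fully shut, then turn the latch handle clockwise so that it climbs over the hump of the brass keeper and drops into the notch behind it; feel for the drop and do not force the handle against the end of the notch. Leave the phone in its nest and the other things on the bench where they are, and let go.

Things in the scene. Friction and masses are not known exactly. Their poses are not given: they have to be found in the camera images.
- press: Bench press for gluing phone screens: blue base 240 x 150 x 50 mm on a 3 mm mat. Origin: under the nest's middle on the mat (z = 3 mm); x points from the latch (front, robot side) to the lid's hinge (rear), y to the left, z up. The blue base spans x -130 to +110 and y -75 to +75 mm. It does not move.
- lid_hinge (a point): Middle of the lid's hinge line, at press (100, 0, 69) mm; the line runs along the press's y.
- lid (a joint): Lid angle, rad: 0 = shut (level), grows as it opens, up to 1.25. Aluminium plate with a clear window, 165 x 130 x 10 mm, 0.5 kg, front edge 175 mm from the hinge line. The hinge is stiff: the lid stays where it is left, and closing it takes only a few newtons until shut. Fresh glue: no slamming (over 1.5 rad/s as it shuts), no pressing with over 80 N.
- lid_tab (a point): Middle of the top face of the lid's black finger tab (22 x 32 mm, 10 mm thick), at the front edge on the right-hand (-y) side of the lid; in the lid's own frame (origin on the hinge line, x to the rear) at (-186, -46, +5) mm.
- latch_pivot (a point): On the latch post's vertical axis, at press (-110, 0, 100) mm, just ahead of the lid's front edge. A cap nut (23 mm wide) tops the post at press height 144 mm.
- latch_knob (a point): Centre of the handle's upright black knob: cylinder 22 mm in diameter and 40 mm high (press height 108 to 148 mm when not lifted, red disc on top), 105 mm from the pivot axis, fixed on the handle's dark steel bar (16 mm wide, its top 108 mm above the mat). It rises with the handle.
- latch_handle (a joint): Handle angle, rad: 0 = bar pointing to the press's +y (left), parked beside the lid; grows clockwise seen from above; 1.57 = bar pointing to the press's +x, over the lid. Turns almost freely to about 1.0, where its round foot (10 mm, under the bar, 60 mm from the pivot) meets the keeper's ramp; hump at about 1.47, notch at about 1.57, all up to 0.22 earlier or later.
- latch_stem (a joint): How far the handle is lifted against its spring, m: 0 = parked, about 0.008 on the hump (flat for 3 mm), about 0.003 once dropped into the notch. The spring presses down with 10 N when parked, 19 N on the hump. Pushing the knob round takes 4 to 12 N, in jerks, on the ramp, little on the hump's top, nothing once dropped. The knob must be free to rise 8 mm as it is pushed.
- glued_phone: The phone in the nest under the lid, black, 146 x 70 x 8.5 mm, loose; leave it.
- cracked_phone: Grey cracked phone, 146 x 70 x 8.5 mm, lying left of the press; bystander.
- driver: Screwdriver, red grip, 150 mm long, lying right of the press; bystander.
- tweezers: Steel tweezers, 160 mm long, 6 mm high, lying left of the press; bystander.
- screw_dish: Steel dish, 60 mm across, 22 mm high, right of the press near its front; bystander.
- flux_bottle: Clear bottle with blue cap, 38 mm across, 85 mm high, far right of the press; bystander.
- battery: Black flat battery with yellow label, 85 x 40 x 6 mm, left; bystander.
- keeper_slot (a point): Middle of the keeper's slot on the lid's top face, in the lid's frame (-150, 0, +5) mm. Brass keeper: ramp rising to the press's -y, hump 14.5 mm above the lid, notch (floor 9.5 mm, 11.5 mm wide), end wall 22 mm. It is clamped up to 13 mm either way along y from this point, unlike each time: feel for the notch. The wall is within 2 mm past the dropped foot; over 30 N of the foot on it is too much.
Mind the look-alikes: they are no part of the job. Leave any pink or purple look-alike of the glued_phone alone.

How it is judged:
By the outcome, as a careful person would: the job done as asked, in the order asked, and still so for the second after the job is handed in, with the robot touching nothing.
It also fails if it takes over 69 s, if anything falls off the work surface, if the arm or the gripper's body presses on something with over 40 N, if the wrist force passes 120 N, or if a joint passes its speed limit or range.

## Robot

A 7-joint arm with a two-finger parallel gripper is mounted at the origin on the work surface. World frame = base frame: x ahead of the robot, y to its left, z up, the work surface at z = 0. Lengths are in m, angles in rad, forces in N, time in s.
With the tool pointing down it reaches from about 0.4 to 0.85 m from the base axis. Payload 10.4 kg.
Tool frame: the origin (TCP) lies on the mounting face of the last link; the fingertips stand r.tips_ahead ahead of it and the grasp point (between the pads) lies 164 mm ahead of it (r.tips_ahead is the distance from the TCP to the fingertips, in m); z points along the fingers, y is the line along which they close (so a half turn about z gives the same grasp; the last joint's range is limited). The gripper opens to 87 mm and grips with 3 to 60 N. Pads are 19 mm wide; open, the fingers measure 117 mm over their backs; the gripper's body (75 mm by 190 mm) begins 51 mm behind the grasp point.
Start: joints at [1.152, 0.332, -0.065, 1.46, 0.022, 1.35, -0.088], TCP at [0.241, -0.577, 0.405] pointing down, gripper open.
Joint ranges: [-2.6, 2.6], [-0.5, 2.12], [-1.47, 1.34], [0.16, 2.42], [-1.27, 4.41], [0.06, 2.06], [-2.6, 2.6]. Speed limits (rad/s): [2.22, 2.22, 2.79, 2.79, 3.14, 3.14, 3.14].

## Interface

Orientations are given as a unit quaternion [x, y, z, w].
In Python, from bench import telemetry, imaging, job, r gives the robot as it stands.
- The arm moves only by the tool move_arm, never from a script. Its argument "steps" is a list of rows, each an object of numbers: "dx", "dy", "dz": the shift along the tool's x, y, z in cm; "spin": the turn about the tool's z in rad. In form: [{"dx": .., "dy": .., "dz": .., "spin": ..}, ...]. A call has 1 to 12 rows; each row shifts and turns the commanded pose from where the row before left it, along the tool's axes as they then stand; what a row does not reach is not made up. A row lasts 1/10 s, in which the tool goes at most 50 mm and 8.59 degrees, less where a joint would pass 70% of its speed; a pose out of reach is approached as far as the arm can. A call with a gripper value outside its range is refused whole. "claw" is the finger opening in cm, from 0 to 8.7, set as the call begins (left out, the last holds). The fingers move at their own pace and stop on an object; "squeeze" is the grip in N (left out, the last holds). Time passes only in rows, so rows that do not move let the fingers close. It gives the time, the measured TCP pose, the force, the opening and the grip force at its end, in the units of the state.
- telemetry.read_state(): the state, without advancing time (a new reading comes with each control period).
- imaging.camera(name): name is "side" or "top"; returns a dict with "img" (480x640x3 uint8, red, green, blue), "camera_matrix" (3x3 intrinsics, pixels), "R" (3x3) and "t" (3): a world point X has camera coordinates R X + t. Camera axes: x right, y down, z forward; pixel columns grow to the right and rows downward; lengths in m; the calibration is good to about 2 mm. A picture is of the moment at which its call begins. There is no depth.
- job.close_job(): hands the job in; it is judged then, once.
The state is a dict: "time": time; "joint_positions": joint angles; "joint_vel": joint speeds; "joint_torque": joint torques, N m; "ee_pos": TCP position; "eef_rot": TCP orientation; "ft_force": force on the tool from outside, world axes, zero at the start; "torque": the same for the moment, N m; "width": finger opening in m; "grip_force": force on a finger pad.
Only numpy, scipy, OpenCV 4.12 (cv2) and the standard library are available. Lean on these libraries where they do the work, as an engineer would, in place of code of your own. Each camera call takes 0.05 s, during which the arm holds its last target. There are 200 camera calls.

## Working session

There is one attempt and no reset: what is moved stays moved. The work goes in short steps, Python scripts to look and compute and a tool call to move; the robot and the scene stay as the last step left them, time stands still between calls to the robot, and variables do not carry over. Pictures are saved under pics/ and viewed, at most 10 in all, crops included, and the job is handed in when it is done.

Besides the shell and the picture viewer there is one more tool, called after "Call:" in YAML: its name, and indented under it one key for each argument. move_arm: Moves the arm, as the interface text tells. Its arguments: {"type":"object","properties":{"steps":{"type":"array","items":{"type":"object","properties":{"dx":{"type":"number"},"dy":{"type":"number"},"dz":{"type":"number"},"spin":{"type":"number"}}}},"claw":{"type":"number"},"squeeze":{"type":"number"}},"required":["steps"]}

```bash
mkdir -p pics; cat > h.py <<'E'
import numpy as np,cv2
from bench import telemetry,imaging,job,r
def snap(n,f):
    c=imaging.camera(n); cv2.imwrite(f'pics/{f}.png',c['img'][:,:,::-1]); np.savez(f'pics/{f}.npz',**{k:np.array(v) for k,v in c.items()}); return c
def ray(c,px,z):
    K,R,t=map(np.array,(c['camera_matrix'],c['R'],c['t'])); d=R.T@np.linalg.inv(K)@[px[0],px[1],1]; o=-R.T@t
    return o+d*(z-o[2])/d[2]
def proj(c,X):
    K,R,t=map(np.array,(c['camera_matrix'],c['R'],c['t'])); p=K@(R@np.array(X)+t); return p[:2]/p[2]
def tri(c1,p1,c2,p2):
    A=[];b=[]
    for c,p in((c1,p1),(c2,p2)):
        K,R,t=map(np.array,(c['camera_matrix'],c['R'],c['t'])); d=R.T@np.linalg.inv(K)@[p[0],p[1],1]; d/=np.linalg.norm(d); o=-R.T@t
        M=np.eye(3)-np.outer(d,d);A.append(M);b.append(M@o)
    return np.linalg.solve(A[0]+A[1],b[0]+b[1])
E
python3 - <<'E'
from h import *
for n in('top','side'):
    c=snap(n,n+'0'); print(n,-np.array(c['R']).T@c['t'])
print(telemetry.read_state(),r.tips_ahead)
E
```

```text
top [0.30472846 0.03749206 1.28650544]
side [0.03734414 0.54117896 0.79490621]
{'time': 0.1, 'joint_positions': array([ 1.15238054,  0.33280974, -0.06467411,  1.46085954,  0.02161831,
        1.34989014, -0.0884879 ]), 'joint_vel': array([-0.00083015, -0.00205403,  0.00159733, -0.00179203,  0.00183365,
        0.00051843, -0.00131589]), 'joint_torque': array([ 7.22678087e-04, -6.24544644e+01,  2.40574277e-02, -3.90716028e+01,
       -6.14606892e-02,  3.66311311e-02,  2.45501190e-05]), 'ee_pos': array([ 0.24092281, -0.57657605,  0.40403157]), 'eef_rot': array([ 9.80478799e-01,  1.96623805e-01, -1.65573027e-04, -6.13572951e-04]), 'ft_force': array([-0.53499247,  0.79315141,  0.45482536]), 'torque': array([ 0.03286243, -0.01265494,  0.0313279 ]), 'grip_force': 0.0, 'width': 0.08680837878101592} 0.1822
```

View pics/top0.png

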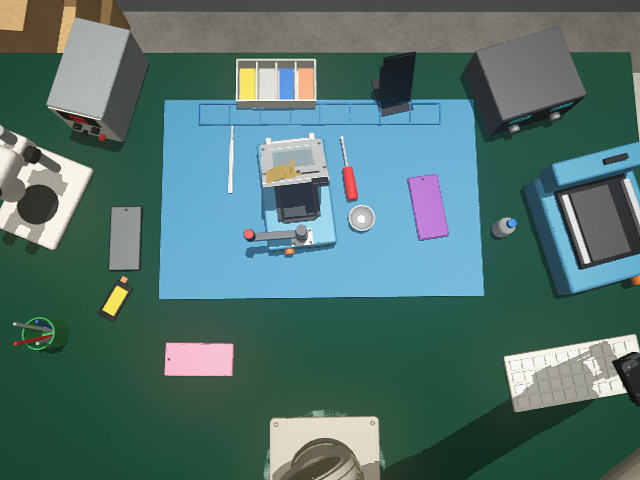

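View pics/side0.png

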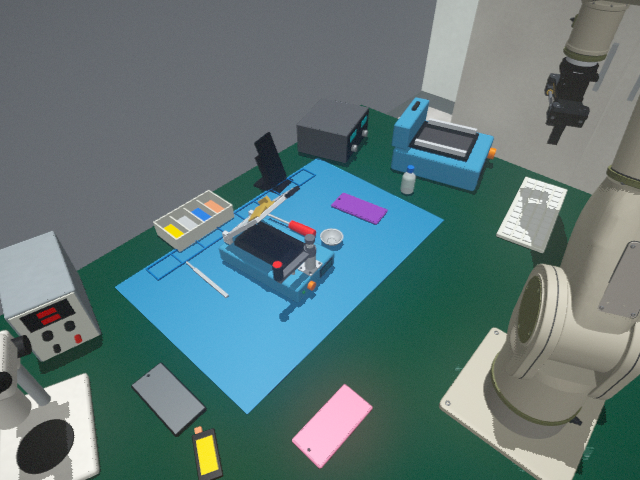

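Candidates for the press: small blue press with brass keeper and red-topped knob at top (298,200) / side (275,255); the other blue machine at top (590,220) / side (445,145) has no latch handle and is bigger, so I choose the first. Phone look-alikes: pink (199,360) and purple (428,207) stay alone. I'll check with one close crop.

```bash
python3 - <<'E'
import cv2,numpy as np
a=cv2.imread('pics/top0.png')[125:260,235:345]; b=cv2.imread('pics/side0.png')[185:320,215:345]
f=lambda i:cv2.resize(i,None,fx=400/i.shape[1],fy=400/i.shape[1],interpolation=cv2.INTER_CUBIC)
a,b=f(a),f(b);H=max(a.shape[0],b.shape[0])
p=lambda i:np.pad(i,((0,H-i.shape[0]),(0,0),(0,0)))
cv2.imwrite('pics/crop0.png',np.hstack([p(a),p(b)])); print(a.shape,b.shape)
E
```

```text
(491, 400, 3) (415, 400, 3)
```

View pics/crop0.png

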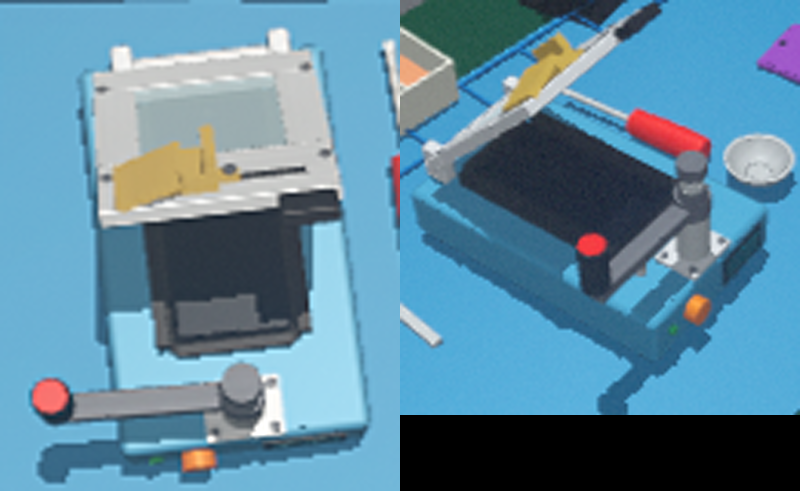

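The crop shows the chosen press: lid open with brass keeper at top px (278,172), black tab at top (320,181) / side (292,191), red knob top at (249,234), cap nut (301,229).

```bash
cat > m.py <<'E'
from h import *
T=dict(np.load('pics/top0.npz'));S=dict(np.load('pics/side0.npz'))
tp=lambda x,y:(235+(x+.5)/3.636-.5,125+(y+.5)/3.636-.5)
sp=lambda x,y:(215+(x-400+.5)/3.077-.5,185+(y+.5)/3.077-.5)
def red(c,x0,y0,x1,y1):
    i=c['img'].astype(int)[y0:y1,x0:x1];m=(i[...,0]>180)&(i[...,1]<120)&(i[...,2]<120);y,x=np.nonzero(m);return x.mean()+x0,y.mean()+y0
E
python3 - <<'E'
from m import *
kt,ks=red(T,240,225,258,245),red(S,268,255,288,272)
print(kt,ks,'knob tri',tri(T,kt,S,ks),ray(T,kt,.151),ray(S,ks,.151))
print('nut',ray(T,tp(241,379),.147),ray(S,sp(691,158),.147))
for n,p in dict(FL=(125,448),FR=(367,428),L1=(110,312),R1=(338,215)).items(): print(n,ray(T,tp(*p),.053))
print('tab',tri(T,tp(311,203),S,sp(638,20)))
for n,a,b in (('lidFR',(342,190),None),): pass
print('lugs',ray(T,tp(122,55),.08),ray(T,tp(280,40),.08))
print('lid front corners rays z.2', ray(T,tp(99,222),.18),ray(T,tp(340,212),.18))
E
```

```text
(np.float64(248.3582089552239), np.float64(233.43283582089552)) (np.float64(276.8085106382979), np.float64(264.1489361702128)) knob tri [0.48958897 0.14967109 0.15404556] [0.48993043 0.14985462 0.151     ] [0.49191365 0.14790349 0.151     ]
nut [0.49892837 0.04560977 0.147     ] [0.50078245 0.04137957 0.147     ]
FL [0.47416095 0.11508484 0.053     ]
FR [ 0.48484269 -0.02823116  0.053     ]
L1 [0.5561428  0.12411329 0.053     ]
R1 [ 0.61471231 -0.01287785  0.053     ]
tab [0.58209396 0.00719912 0.20693075]
lugs [0.70649346 0.11543989 0.08      ] [0.71538732 0.02132386 0.08      ]
lid front corners rays z.2 [0.57973588 0.1212206  0.18      ] [ 0.58445548 -0.00879791  0.18      ]
```

Call:
move_arm:
  steps:
    - {"dz": -0.6,"spin": -0.14}
    - {"dz": -0.6,"spin": -0.14}
    - {"dz": -0.6,"spin": -0.14}
    - {"dz": -0.6,"spin": -0.14}
    - {"dz": -0.6,"spin": -0.14}
    - {"dz": -0.6,"spin": -0.14}
    - {"dz": -0.6,"spin": -0.14}
    - {"dz": -0.6,"spin": -0.14}
    - {"dz": -0.6,"spin": -0.14}
  claw: 0

```text
$.steps[0]: bad value
```

Call:
move_arm:
  steps:
    - {"dx": 3.6,"dy": 2.6}
    - {"dx": 3.6,"dy": 2.6}
    - {"dx": 3.6,"dy": 2.6}
    - {"dx": 3.6,"dy": 2.6}
    - {"dx": 3.6,"dy": 2.6}
    - {"dx": 3.6,"dy": 2.6}
    - {"dx": 3.6,"dy": 2.6}
    - {"dx": 3.6,"dy": 2.6}
    - {"dx": 3.6,"dy": 2.6}
    - {"dx": 3.6,"dy": 2.6}

```text
$.steps[0]: bad value
```

Call:
move_arm:
  steps:
    - {"dx": 0,"dy": 0,"dz": -0.6,"spin": -0.14}
    - {"dx": 0,"dy": 0,"dz": -0.6,"spin": -0.14}
    - {"dx": 0,"dy": 0,"dz": -0.6,"spin": -0.14}
    - {"dx": 0,"dy": 0,"dz": -0.6,"spin": -0.14}
    - {"dx": 0,"dy": 0,"dz": -0.6,"spin": -0.14}
    - {"dx": 0,"dy": 0,"dz": -0.6,"spin": -0.14}
    - {"dx": 0,"dy": 0,"dz": -0.6,"spin": -0.14}
    - {"dx": 0,"dy": 0,"dz": -0.6,"spin": -0.14}
    - {"dx": 0,"dy": 0,"dz": -0.6,"spin": -0.14}
  claw: 0

```text
time: 1.0
ee_pos: [0.2409, -0.5767, 0.4585]
eef_rot: [0.674, 0.738, 0.0, -0.0]
ft_force: [-0.7, -0.6, 0.3]
width: 0.0231
grip_force: 0.0
```

Call:
move_arm:
  steps:
    - {"dx": 3.6,"dy": 2.6,"dz": 0,"spin": 0}
    - {"dx": 3.6,"dy": 2.6,"dz": 0,"spin": 0}
    - {"dx": 3.6,"dy": 2.6,"dz": 0,"spin": 0}
    - {"dx": 3.6,"dy": 2.6,"dz": 0,"spin": 0}
    - {"dx": 3.6,"dy": 2.6,"dz": 0,"spin": 0}
    - {"dx": 3.6,"dy": 2.6,"dz": 0,"spin": 0}
    - {"dx": 3.6,"dy": 2.6,"dz": 0,"spin": 0}
    - {"dx": 3.6,"dy": 2.6,"dz": 0,"spin": 0}
    - {"dx": 3.6,"dy": 2.6,"dz": 0,"spin": 0}
    - {"dx": 3.6,"dy": 2.6,"dz": 0,"spin": 0}

```text
time: 2.0
ee_pos: [0.4699, -0.1942, 0.4586]
eef_rot: [0.677, 0.736, -0.0, 0.0]
ft_force: [0.7, -0.2, 0.3]
width: 0.0006
grip_force: 0.0
```

Call:
move_arm:
  steps:
    - {"dx": 3.6,"dy": 2.6,"dz": 0,"spin": 0}
    - {"dx": 3.6,"dy": 2.6,"dz": 0,"spin": 0}
    - {"dx": 3.6,"dy": 2.6,"dz": 0,"spin": 0}
    - {"dx": 3.6,"dy": 2.6,"dz": 0,"spin": 0}
    - {"dx": 3.5,"dy": 2.6,"dz": 0,"spin": 0}
    - {"dx": 0,"dy": 0,"dz": 2,"spin": 0}
    - {"dx": 0,"dy": 0,"dz": 1.5,"spin": 0}

```text
time: 2.7
ee_pos: [0.5839, -0.0053, 0.4222]
eef_rot: [0.676, 0.737, -0.0, -0.001]
ft_force: [-0.4, -0.3, -1.0]
width: 0.0006
grip_force: 0.0
```

```bash
python3 - <<'E'
from h import *
c=snap('top','t1');d=snap('side','s1')
a=c['img'][120:260,230:350];b=d['img'][120:320,205:345]
f=lambda i:cv2.resize(i[:,:,::-1],(int(i.shape[1]*550/i.shape[0]),550),interpolation=cv2.INTER_CUBIC)
a=f(a)[:,:410];b=f(b);o=np.hstack([a,b]);print(o.shape);cv2.imwrite('pics/c1.png',o[:,:800])
E
```

```text
(550, 795, 3)
```

View pics/c1.png

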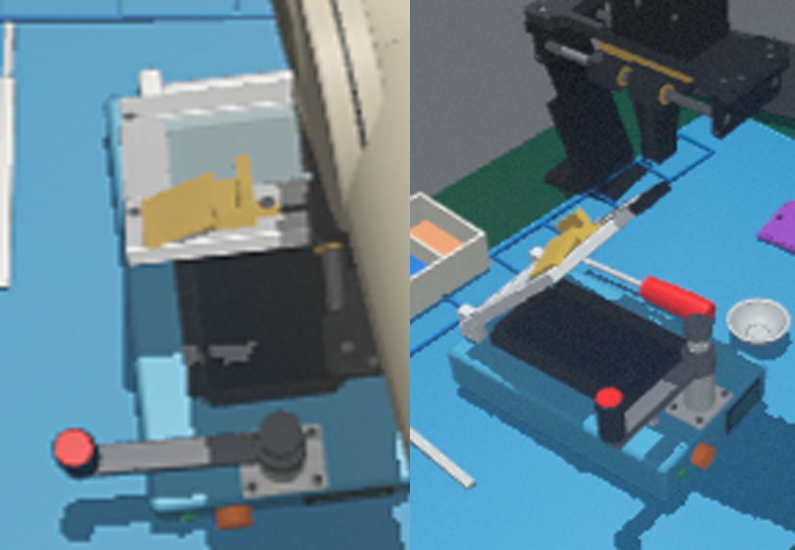

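The side crop shows the gripper above the lid's raised tab at crop (655,195), fingers' feet near (610,185); the top view of the tab is hidden by the arm. I check where the tip projects.

```bash
python3 - <<'E'
from h import *
d=dict(np.load('pics/s1.npz'))
for X in([.584,-.005,.24],[.584,-.005,.207],[.5815,.0072,.207],[.584,-.005,.26]):
    p=proj(d,X); print(X,p,(p[0]-205)*2.75+410,(p[1]-120)*2.75)
print(telemetry.read_state()['width'])
E
```

```text
[0.584, -0.005, 0.24] [294.3736072  175.87903023] 655.7774197995093 153.66733314056955
[0.584, -0.005, 0.207] [294.93195696 188.16890813] 657.312881627914 187.4644973560274
[0.5815, 0.0072, 0.207] [291.91972636 191.19234206] 649.0292474860627 195.7789406653427
[0.584, -0.005, 0.26] [294.02179804 168.13533272] 654.8099446099043 132.37216496863715
0.0006217957278857847
```

The finger ends at crop (655,154) as computed (the dark shape left of it is the phone stand behind). Descend to contact.

Call:
move_arm:
  steps:
    - {"dx": 0,"dy": 0,"dz": 0.8,"spin": 0}
    - {"dx": 0,"dy": 0,"dz": 0.8,"spin": 0}
    - {"dx": 0,"dy": 0,"dz": 0.6,"spin": 0}
    - {"dx": 0,"dy": 0,"dz": 0.5,"spin": 0}
    - {"dx": 0,"dy": -0.2,"dz": 0.5,"spin": 0}
    - {"dx": 0,"dy": -0.3,"dz": 0.5,"spin": 0}

```text
time: 3.4
ee_pos: [0.5775, -0.0074, 0.388]
eef_rot: [0.677, 0.736, -0.002, -0.001]
ft_force: [-22.5, -4.0, 25.6]
width: 0.0009
grip_force: 16.1
```

Contact force points along the lid plane (onto the tab's front end), so I back off and go further to the rear.

Call:
move_arm:
  steps:
    - {"dx": 0,"dy": 0,"dz": -1.5,"spin": 0}
    - {"dx": 0,"dy": 0,"dz": -1.0,"spin": 0}
    - {"dx": 0,"dy": 1.2,"dz": 0,"spin": 0}
    - {"dx": 0,"dy": 1.2,"dz": 0,"spin": 0}
    - {"dx": 0,"dy": 0,"dz": 0.8,"spin": 0}
    - {"dx": 0,"dy": 0,"dz": 0.6,"spin": 0}
    - {"dx": 0,"dy": 0,"dz": 0,"spin": 0}

```text
time: 4.1
ee_pos: [0.6022, -0.005, 0.3964]
eef_rot: [0.676, 0.737, -0.001, -0.001]
ft_force: [-0.2, 0.2, -0.8]
width: 0.0004
grip_force: 0.0
```

```bash
python3 - <<'E'
from h import *
d=snap('side','s2');print(telemetry.read_state()['ee_pos'],telemetry.read_state()['ft_force'])
b=d['img'][130:260,220:350];cv2.imwrite('pics/c2.png',cv2.resize(b[:,:,::-1],None,fx=4.6,fy=4.6,interpolation=cv2.INTER_CUBIC))
E
```

```text
[ 0.60226365 -0.00499142  0.39708782] [0.14828435 0.31591474 0.0913183 ]
```

View pics/c2.png

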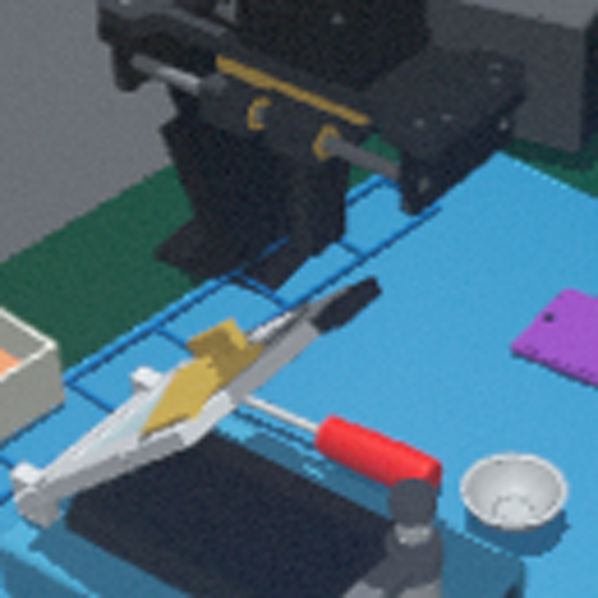

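The finger now stands clear above the lid, behind the tab's front end (tip crop (310,250), tab (345,305)). Descend until contact.

Call:
move_arm:
  steps:
    - {"dx": 0,"dy": 0,"dz": 0.6,"spin": 0}
    - {"dx": 0,"dy": 0,"dz": 0.5,"spin": 0}
    - {"dx": 0,"dy": 0,"dz": 0.4,"spin": 0}

```text
time: 4.45
ee_pos: [0.6026, -0.005, 0.3822]
eef_rot: [0.676, 0.737, -0.0, -0.0]
ft_force: [-0.1, -0.9, 0.8]
width: 0.0005
grip_force: 0.0
```

Call:
move_arm:
  steps:
    - {"dx": 0,"dy": 0,"dz": 0.5,"spin": 0}
    - {"dx": 0,"dy": 0,"dz": 0.5,"spin": 0}

```text
time: 4.65
ee_pos: [0.6027, -0.0049, 0.3723]
eef_rot: [0.676, 0.737, 0.0, 0.0]
ft_force: [1.2, -0.3, -0.3]
width: 0.0002
grip_force: 0.0
```

Call:
move_arm:
  steps:
    - {"dx": 0,"dy": 0,"dz": 0.5,"spin": 0}
    - {"dx": 0,"dy": 0,"dz": 0.5,"spin": 0}

```text
time: 4.85
ee_pos: [0.6029, -0.0049, 0.3627]
eef_rot: [0.676, 0.737, 0.0, 0.0]
ft_force: [0.2, 1.1, 4.6]
width: 0.0002
grip_force: 1.6
```

Call:
move_arm:
  steps:
    - {"dx": 0,"dy": -0.5,"dz": 0.7,"spin": 0}
    - {"dx": 0,"dy": -0.5,"dz": 0.7,"spin": 0}
    - {"dx": 0,"dy": -0.5,"dz": 0.7,"spin": 0}
    - {"dx": 0,"dy": -0.5,"dz": 0.7,"spin": 0}

```text
time: 5.25
ee_pos: [0.5826, -0.0068, 0.3343]
eef_rot: [0.677, 0.736, 0.0, 0.0]
ft_force: [3.0, -0.8, 1.3]
width: 0.0004
grip_force: 1.5
```

Call:
move_arm:
  steps:
    - {"dx": 0,"dy": -0.5,"dz": 0.7,"spin": 0}
    - {"dx": 0,"dy": -0.5,"dz": 0.7,"spin": 0}
    - {"dx": 0,"dy": -0.5,"dz": 0.7,"spin": 0}
    - {"dx": 0,"dy": -0.5,"dz": 0.7,"spin": 0}
    - {"dx": 0,"dy": -0.5,"dz": 0.7,"spin": 0}
    - {"dx": 0,"dy": -0.5,"dz": 0.7,"spin": 0}
    - {"dx": 0,"dy": -0.5,"dz": 0.7,"spin": 0}
    - {"dx": 0,"dy": -0.5,"dz": 0.7,"spin": 0}

```text
time: 6.05
ee_pos: [0.5425, -0.0101, 0.2781]
eef_rot: [0.676, 0.737, -0.0, -0.0]
ft_force: [1.3, 0.0, 1.4]
width: 0.0002
grip_force: 1.0
```

Call:
move_arm:
  steps:
    - {"dx": 0,"dy": -0.1,"dz": 0.4,"spin": 0}
    - {"dx": 0,"dy": -0.1,"dz": 0.4,"spin": 0}
    - {"dx": 0,"dy": -0.1,"dz": 0.3,"spin": 0}
    - {"dx": 0,"dy": 0,"dz": 0.3,"spin": 0}
    - {"dx": 0,"dy": 0,"dz": 0.2,"spin": 0}

```text
time: 6.55
ee_pos: [0.5398, -0.0103, 0.2624]
eef_rot: [0.676, 0.737, -0.0, -0.0]
ft_force: [-1.0, -0.1, 1.8]
width: 0.0003
grip_force: 0.8
```

Call:
move_arm:
  steps:
    - {"dx": 0,"dy": 0,"dz": 0.2,"spin": 0}
    - {"dx": 0,"dy": 0,"dz": 0,"spin": 0}

```text
time: 6.75
ee_pos: [0.5398, -0.0103, 0.2604]
eef_rot: [0.676, 0.737, -0.0, -0.0]
ft_force: [0.7, 0.8, -0.0]
width: 0.0002
grip_force: 0.0
```

Call:
move_arm:
  steps:
    - {"dx": 0,"dy": 0,"dz": 0.1,"spin": 0}
    - {"dx": 0,"dy": 0,"dz": 0.1,"spin": 0}
    - {"dx": 0,"dy": 0,"dz": 0,"spin": 0}

```text
time: 7.05
ee_pos: [0.54, -0.0101, 0.2595]
eef_rot: [0.676, 0.737, -0.0, 0.0]
ft_force: [-5.0, 0.0, 9.8]
width: 0.0001
grip_force: 5.2
```

Call:
move_arm:
  steps:
    - {"dx": 0,"dy": 0,"dz": 0.1,"spin": 0}
    - {"dx": 0,"dy": 0,"dz": 0.1,"spin": 0}
    - {"dx": 0,"dy": 0,"dz": 0,"spin": 0}

```text
time: 7.35
ee_pos: [0.5401, -0.01, 0.2592]
eef_rot: [0.676, 0.737, -0.001, 0.001]
ft_force: [-13.1, -1.2, 29.5]
width: 0.0005
grip_force: 15.2
```

Call:
move_arm:
  steps:
    - {"dx": 0,"dy": 0,"dz": -1,"spin": 0}
    - {"dx": 0,"dy": 0,"dz": -3,"spin": 0}
    - {"dx": 0,"dy": 0,"dz": -4,"spin": 0}
    - {"dx": 0,"dy": 0,"dz": -3.5,"spin": 0}
    - {"dx": 4,"dy": -0.9,"dz": 0,"spin": 0}
    - {"dx": 4,"dy": -0.9,"dz": 0,"spin": 0}
    - {"dx": 4,"dy": -0.9,"dz": 0,"spin": 0}
    - {"dx": 4.2,"dy": -0.9,"dz": 0,"spin": 0}
    - {"dx": 0,"dy": 0,"dz": 0,"spin": 0}
  claw: 3.4

```text
time: 8.25
ee_pos: [0.488, 0.1541, 0.3724]
eef_rot: [0.673, 0.739, 0.001, -0.0]
ft_force: [-0.1, 0.2, 0.2]
width: 0.0336
grip_force: 0.0
```

```bash
python3 - <<'E'
from h import *
c=snap('top','t3');d=snap('side','s3');print(telemetry.read_state()['ee_pos'])
a=c['img'][120:260,230:350];b=d['img'][180:320,205:345]
f=lambda i:cv2.resize(i[:,:,::-1],None,fx=3,fy=3,interpolation=cv2.INTER_CUBIC)
cv2.imwrite('pics/c3.png',np.hstack([f(a),f(b)]))
E
```

```text
[0.49006033 0.14890785 0.37187344]
```

View pics/c3.png

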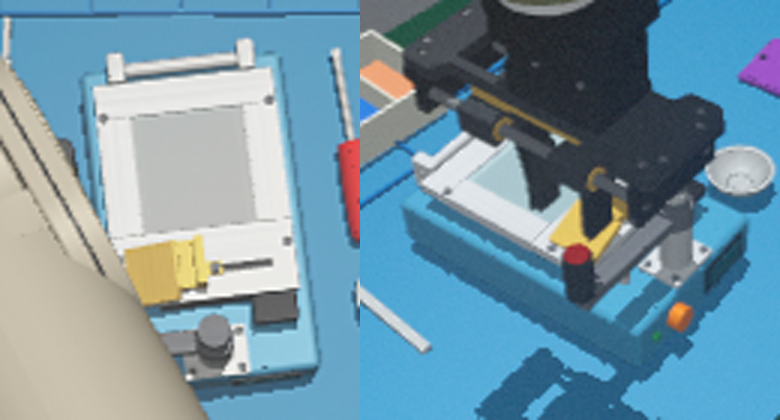

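Lid is shut level with the tab at crop (275,305); the fingers straddle the red knob (577,253) from above, tips at (545,205) and (597,235). Lower over the knob.

Call:
move_arm:
  steps:
    - {"dx": 0,"dy": 0,"dz": 1.5,"spin": 0}
    - {"dx": 0,"dy": 0,"dz": 1.5,"spin": 0}
    - {"dx": 0,"dy": 0,"dz": 1,"spin": 0}
    - {"dx": 0,"dy": 0,"dz": 1,"spin": 0}
    - {"dx": 0,"dy": 0,"dz": 1,"spin": 0}
    - {"dx": 0,"dy": 0,"dz": 0.8,"spin": 0}

```text
time: 8.95
ee_pos: [0.4903, 0.1479, 0.3027]
eef_rot: [0.676, 0.736, -0.0, -0.0]
ft_force: [0.6, -0.2, 0.6]
width: 0.0341
grip_force: 0.0
```

Call:
move_arm:
  steps:
    - {"dx": -0.03,"dy": 0.84,"dz": 0,"spin": 0.08}
    - {"dx": -0.03,"dy": 0.84,"dz": 0,"spin": 0.08}
    - {"dx": -0.03,"dy": 0.84,"dz": 0,"spin": 0.08}
    - {"dx": -0.03,"dy": 0.84,"dz": 0,"spin": 0.08}
    - {"dx": -0.03,"dy": 0.84,"dz": 0,"spin": 0.08}
    - {"dx": -0.03,"dy": 0.84,"dz": 0,"spin": 0.08}
    - {"dx": -0.03,"dy": 0.84,"dz": 0,"spin": 0.08}
    - {"dx": -0.03,"dy": 0.84,"dz": 0,"spin": 0.08}
    - {"dx": -0.03,"dy": 0.84,"dz": 0,"spin": 0.08}

```text
time: 9.85
ee_pos: [0.5608, 0.1291, 0.303]
eef_rot: [0.893, 0.45, -0.002, -0.001]
ft_force: [-15.7, 3.4, 9.2]
width: 0.0343
grip_force: 7.7
```

```bash
cat > w.py <<'E'
from h import *
s=telemetry.read_state();p=s['ee_pos'];q=s['eef_rot'];P=np.array([.4996,.0444])
X=np.array([np.cos(.087),np.sin(.087)]);Y=np.array([-X[1],X[0]]);v=p[:2]-P
yaw=np.arctan2(2*q[0]*q[1],q[0]**2-q[1]**2);th=np.arctan2(v@X,v@Y)
t=X*np.cos(th)-Y*np.sin(th);f=s['ft_force'];rad=v/np.linalg.norm(v)
print('th %.3f r %.4f tool %.3f z %.4f ft tang %.1f rad %.1f z %.1f'%(th,np.linalg.norm(v),np.pi/2+.087-yaw,p[2],f[:2]@t,f[:2]@rad,f[2]),s['time'],s['width'],s['joint_positions'][6])
E
python3 w.py
```

```text
th 0.713 r 0.1045 tool 0.724 z 0.3030 ft tang -14.7 rad -6.4 z 9.2 9.85 0.034254004256318867 -1.1245622087154097
```

Call:
move_arm:
  steps:
    - {"dx": 0,"dy": 0,"dz": 0,"spin": 0}
    - {"dx": 0,"dy": 0,"dz": 0,"spin": 0}

```text
time: 10.05
ee_pos: [0.5618, 0.1284, 0.3034]
eef_rot: [0.892, 0.451, 0.0, 0.0]
ft_force: [-0.5, 0.5, 0.0]
width: 0.0338
grip_force: 0.0
```

```bash
python3 w.py; python3 - <<'E'
from h import *
c=snap('top','t4');d=snap('side','s4')
a=c['img'][120:260,230:350];b=d['img'][160:300,205:345]
f=lambda i:cv2.resize(i[:,:,::-1],None,fx=3,fy=3,interpolation=cv2.INTER_CUBIC)
cv2.imwrite('pics/c4.png',np.hstack([f(a),f(b)]))
E
```

```text
th 0.725 r 0.1045 tool 0.721 z 0.3034 ft tang -0.7 rad 0.1 z 0.0 10.05 0.03377546348809071 -1.1210309920853727
```

View pics/c4.png

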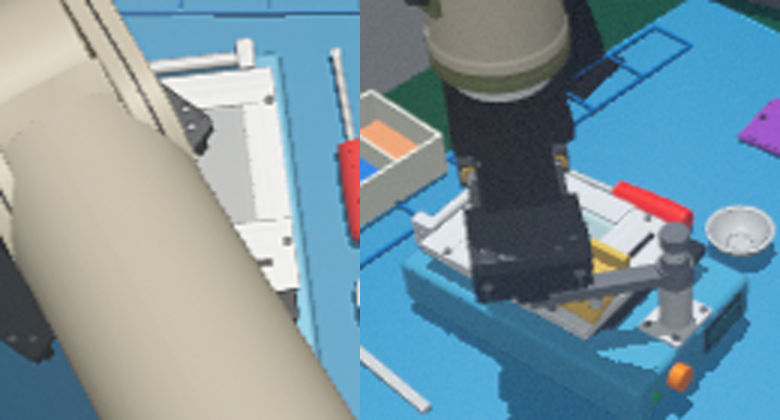

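The handle has swung along inside the fingers (bar at crop (610,280), next to the brass keeper), and the force fell to zero at rest. Continue slower with force readings.

Call:
move_arm:
  steps:
    - {"dx": 0,"dy": 0.32,"dz": 0,"spin": 0.03}
    - {"dx": 0,"dy": 0.32,"dz": 0,"spin": 0.03}
    - {"dx": -0.02,"dy": 0.32,"dz": 0,"spin": 0.03}
    - {"dx": 0,"dy": 0.32,"dz": 0,"spin": 0.03}
    - {"dx": 0,"dy": 0.32,"dz": 0,"spin": 0.03}
    - {"dx": 0,"dy": 0.32,"dz": 0,"spin": 0.03}

```text
time: 10.75
ee_pos: [0.5741, 0.1184, 0.3039]
eef_rot: [0.929, 0.369, -0.002, -0.002]
ft_force: [-19.0, 7.5, 13.0]
width: 0.0342
grip_force: 9.4
```

```bash
python3 w.py
```

```text
th 0.876 r 0.1050 tool 0.901 z 0.3039 ft tang -18.7 rad -8.2 z 13.0 10.75 0.03424351101528547 -1.269942847246294
```

The knob's friction on the pads holds it down, so I raise the tool along with it.

Call:
move_arm:
  steps:
    - {"dx": 0,"dy": 0,"dz": -0.2,"spin": 0}
    - {"dx": 0,"dy": 0,"dz": 0,"spin": 0}
    - {"dx": 0,"dy": 0.2,"dz": -0.06,"spin": 0.02}
    - {"dx": 0,"dy": 0.2,"dz": -0.06,"spin": 0.02}
    - {"dx": 0,"dy": 0.2,"dz": -0.06,"spin": 0.02}
    - {"dx": 0,"dy": 0.2,"dz": -0.06,"spin": 0.02}

```text
time: 11.35
ee_pos: [0.5801, 0.1109, 0.3068]
eef_rot: [0.943, 0.331, -0.002, -0.001]
ft_force: [-6.4, 3.7, -5.1]
width: 0.0339
grip_force: 3.6
```

```bash
python3 w.py
```

```text
th 0.967 r 0.1044 tool 0.982 z 0.3068 ft tang -6.9 rad -2.5 z -5.1 11.35 0.03385759032637123 -1.332073433809573
```

Call:
move_arm:
  steps:
    - {"dx": 0,"dy": 0.21,"dz": -0.05,"spin": 0.02}
    - {"dx": 0,"dy": 0.21,"dz": -0.05,"spin": 0.02}
    - {"dx": 0,"dy": 0.21,"dz": -0.05,"spin": 0.02}
    - {"dx": 0,"dy": 0.21,"dz": -0.05,"spin": 0.02}
    - {"dx": 0,"dy": 0.21,"dz": -0.05,"spin": 0.02}
    - {"dx": 0,"dy": 0.21,"dz": -0.05,"spin": 0.02}

```text
time: 11.95
ee_pos: [0.5875, 0.1009, 0.3094]
eef_rot: [0.962, 0.274, -0.002, -0.001]
ft_force: [-6.1, 7.0, -7.5]
width: 0.0339
grip_force: 4.3
```

```bash
python3 w.py
```

```text
th 1.086 r 0.1044 tool 1.102 z 0.3094 ft tang -9.2 rad -1.4 z -7.5 11.95 0.033919569005553 -1.4256168169132177
```

Call:
move_arm:
  steps:
    - {"dx": 0,"dy": 0.21,"dz": -0.03,"spin": 0.02}
    - {"dx": 0,"dy": 0.21,"dz": -0.03,"spin": 0.02}
    - {"dx": 0,"dy": 0.21,"dz": -0.03,"spin": 0.02}
    - {"dx": 0,"dy": 0.21,"dz": -0.03,"spin": 0.02}
    - {"dx": 0,"dy": 0.21,"dz": -0.03,"spin": 0.02}
    - {"dx": 0,"dy": 0.21,"dz": -0.03,"spin": 0.02}

```text
time: 12.55
ee_pos: [0.5933, 0.0904, 0.3112]
eef_rot: [0.976, 0.217, -0.003, -0.002]
ft_force: [-7.7, 10.0, -6.6]
width: 0.0344
grip_force: 5.6
```

```bash
python3 w.py
```

```text
th 1.201 r 0.1044 tool 1.221 z 0.3112 ft tang -12.4 rad -2.5 z -6.6 12.55 0.034384174874912916 -1.5185313642429228
```

Call:
move_arm:
  steps:
    - {"dx": 0,"dy": 0.21,"dz": -0.03,"spin": 0.02}
    - {"dx": 0,"dy": 0.21,"dz": -0.03,"spin": 0.02}
    - {"dx": 0,"dy": 0.21,"dz": -0.03,"spin": 0.02}
    - {"dx": 0,"dy": 0.21,"dz": -0.03,"spin": 0.02}

```text
time: 12.95
ee_pos: [0.5981, 0.0809, 0.3138]
eef_rot: [0.984, 0.176, -0.0, -0.0]
ft_force: [-0.1, 0.0, 0.9]
width: 0.0342
grip_force: 0.0
```

```bash
python3 w.py
```

```text
th 1.303 r 0.1050 tool 1.303 z 0.3138 ft tang -0.1 rad -0.1 z 0.9 12.95 0.034184717076699955 -1.580055246980162
```

Call:
move_arm:
  steps:
    - {"dx": 0,"dy": 0.1,"dz": 0,"spin": 0.01}
    - {"dx": 0,"dy": 0.1,"dz": 0,"spin": 0.01}
    - {"dx": 0,"dy": 0.1,"dz": 0,"spin": 0.01}

```text
time: 13.25
ee_pos: [0.5995, 0.0776, 0.3144]
eef_rot: [0.987, 0.162, 0.0, 0.0]
ft_force: [-0.4, 0.2, 0.2]
width: 0.0338
grip_force: 0.0
```

```bash
python3 w.py
```

```text
th 1.337 r 0.1052 tool 1.333 z 0.3144 ft tang -0.4 rad -0.3 z 0.2 13.25 0.03377331986341724 -1.6024307038730443
```

Call:
move_arm:
  steps:
    - {"dx": 0,"dy": 0.1,"dz": 0,"spin": 0.01}
    - {"dx": 0,"dy": 0.1,"dz": 0,"spin": 0.01}
    - {"dx": 0,"dy": 0.1,"dz": 0,"spin": 0.01}

```text
time: 13.55
ee_pos: [0.6002, 0.075, 0.3142]
eef_rot: [0.989, 0.147, 0.0, 0.0]
ft_force: [0.3, 1.3, 0.4]
width: 0.0344
grip_force: 0.0
```

```bash
python3 w.py;  python3 - <<'E'
from h import *
c=snap('top','t5');d=snap('side','s5')
a=c['img'][150:250,250:350];b=d['img'][190:290,225:345]
f=lambda i:cv2.resize(i[:,:,::-1],None,fx=3.6,fy=3.6,interpolation=cv2.INTER_CUBIC)
cv2.imwrite('pics/c5.png',np.hstack([f(a),f(b)]))
E
```

```text
th 1.363 r 0.1051 tool 1.363 z 0.3142 ft tang -1.2 rad 0.7 z 0.4 13.55 0.03439686009657699 -1.6257811468803731
```

View pics/c5.png

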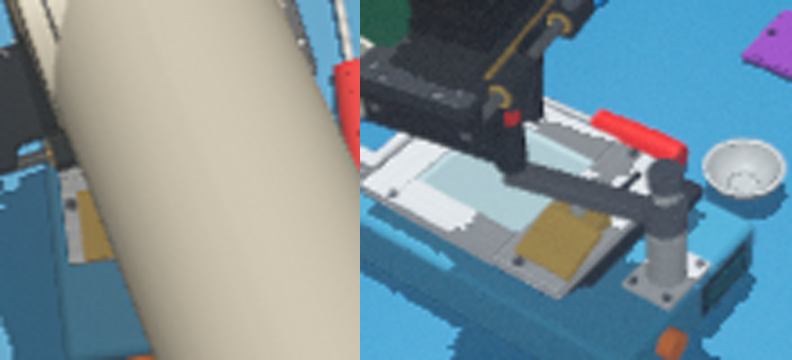

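The side crop shows the bar over the lid past the keeper's ramp, with the red disc partly seen at (512,117). I compare it with predicted positions.

```bash
python3 - <<'E'
from m import *
d=dict(np.load('pics/s5.npz'))
i=d['img'].astype(int)[205:240,255:280];y,x=np.nonzero((i[...,0]>130)&(i[...,1]<80)&(i[...,2]<80));print(x.min()+255,x.max()+255,y.min()+205,y.max()+205,len(x))
P=np.array([.4996,.0444]);X=np.array([np.cos(.087),np.sin(.087)]);Y=np.array([-X[1],X[0]])
for th in(1.25,1.3,1.35,1.4,1.45):
  for l in(.003,.008):
    k=P+.105*(X*np.sin(th)+Y*np.cos(th)); print(th,l,proj(d,[*k,.151+l]).round(1),'r edges',[proj(d,[*(k+.011*np.array(e)),.151+l]).round(1).tolist() for e in((1,0),(-1,0),(0,1),(0,-1))])
E
```

```text
265 268 221 224 13
1.25 0.003 [263.2 224.5] r edges [[259.7, 222.3], [266.7, 226.7], [259.5, 227.0], [266.8, 222.0]]
1.25 0.008 [263.  222.8] r edges [[259.5, 220.6], [266.5, 225.0], [259.3, 225.3], [266.6, 220.3]]
1.3 0.003 [264.2 223. ] r edges [[260.7, 220.8], [267.7, 225.2], [260.5, 225.5], [267.8, 220.5]]
1.3 0.008 [264.  221.3] r edges [[260.5, 219.1], [267.5, 223.5], [260.3, 223.8], [267.6, 218.8]]
1.35 0.003 [265.3 221.5] r edges [[261.8, 219.3], [268.8, 223.7], [261.6, 224.0], [268.9, 219.0]]
1.35 0.008 [265.1 219.8] r edges [[261.6, 217.6], [268.6, 222.0], [261.4, 222.3], [268.7, 217.3]]
1.4 0.003 [266.5 220.1] r edges [[263.0, 217.9], [269.9, 222.2], [262.8, 222.6], [270.0, 217.6]]
1.4 0.008 [266.3 218.4] r edges [[262.8, 216.2], [269.8, 220.5], [262.6, 220.8], [269.9, 215.9]]
1.45 0.003 [267.7 218.7] r edges [[264.3, 216.5], [271.2, 220.8], [264.1, 221.1], [271.3, 216.2]]
1.45 0.008 [267.6 217. ] r edges [[264.1, 214.8], [271.1, 219.1], [263.9, 219.4], [271.1, 214.5]]
```

Call:
move_arm:
  steps:
    - {"dx": 0,"dy": 0.1,"dz": 0,"spin": 0.01}
    - {"dx": 0,"dy": 0,"dz": 0,"spin": 0}

```text
time: 13.85
ee_pos: [0.6004, 0.0741, 0.3141]
eef_rot: [0.99, 0.142, 0.0, -0.0]
ft_force: [0.1, 0.3, -0.4]
width: 0.0341
grip_force: 0.1
```

```bash
python3 w.py
```

```text
th 1.371 r 0.1051 tool 1.372 z 0.3141 ft tang -0.3 rad 0.2 z -0.4 13.85 0.03405004433648813 -1.6332900306753537
```

Call:
move_arm:
  steps:
    - {"dx": 0,"dy": 0.1,"dz": 0,"spin": 0.01}
    - {"dx": 0,"dy": 0,"dz": 0,"spin": 0}

```text
time: 14.05
ee_pos: [0.6006, 0.0736, 0.3141]
eef_rot: [0.99, 0.138, -0.0, -0.0]
ft_force: [-2.8, 2.0, 0.7]
width: 0.0339
grip_force: 1.5
```

Call:
move_arm:
  steps:
    - {"dx": 0,"dy": 0.1,"dz": 0,"spin": 0.01}
    - {"dx": 0,"dy": 0,"dz": 0,"spin": 0}

```text
time: 14.25
ee_pos: [0.6007, 0.0731, 0.3141]
eef_rot: [0.991, 0.133, -0.0, -0.001]
ft_force: [-2.2, 4.6, 0.1]
width: 0.0342
grip_force: 2.6
```

```bash
python3 w.py
```

```text
th 1.381 r 0.1051 tool 1.392 z 0.3141 ft tang -5.1 rad -0.9 z 0.1 14.25 0.03418979191252238 -1.6490292888519007
```

Resistance with no lift: either the wall or a stall. Back off, lift clear, and look.

Call:
move_arm:
  steps:
    - {"dx": 0,"dy": -0.6,"dz": 0,"spin": 0}
    - {"dx": 0,"dy": 0,"dz": -2,"spin": 0}
    - {"dx": 0,"dy": 0,"dz": -4,"spin": 0}
    - {"dx": 0,"dy": 0,"dz": -4,"spin": 0}
    - {"dx": -2,"dy": 4,"dz": -2,"spin": 0}
    - {"dx": -2,"dy": 4,"dz": 0,"spin": 0}
    - {"dx": -2,"dy": 4,"dz": 0,"spin": 0}
    - {"dx": -2,"dy": 4,"dz": 0,"spin": 0}
    - {"dx": -2,"dy": 4,"dz": 0,"spin": 0}
    - {"dx": 0,"dy": 4,"dz": 0,"spin": 0}

```text
time: 15.25
ee_pos: [0.5644, -0.1828, 0.435]
eef_rot: [0.991, 0.131, 0.0, 0.001]
ft_force: [0.2, 0.2, 0.1]
width: 0.0341
grip_force: 0.0
```

```bash
python3 - <<'E'
from m import *
c=snap('top','t6');d=snap('side','s6')
ks=red(d,255,205,280,235);print(ks)
P=np.array([.4996,.0444]);X=np.array([np.cos(.087),np.sin(.087)]);Y=np.array([-X[1],X[0]])
for l in (0,.003,.008):
    v=ray(d,ks,.151+l)[:2]-P;print(l,np.hypot(*v),np.arctan2(v@X,v@Y))
try:
    kt=red(c,240,140,320,225);print(kt,'tri',tri(c,kt,d,ks))
    for l in (0,.003,.008):
        v=ray(c,kt,.151+l)[:2]-P;print('top',l,np.hypot(*v),np.arctan2(v@X,v@Y))
except Exception as e: print(e)
a=c['img'][140:260,240:350];b=d['img'][190:310,225:345]
f=lambda i:cv2.resize(i[:,:,::-1],None,fx=3.4,fy=3.4,interpolation=cv2.INTER_CUBIC)
cv2.imwrite('pics/c6.png',np.hstack([f(a),f(b)]))
E
```

```text
(np.float64(264.969696969697), np.float64(221.93939393939394))
0 0.10672820726181617 1.3620580557321824
0.003 0.10488383478057947 1.3349607032648398
0.008 0.10198911875422412 1.2876880910882238
(np.float64(283.2881355932203), np.float64(180.5762711864407)) tri [0.59568666 0.0802346  0.15765574]
top 0 0.1040658726452289 1.304858879939226
top 0.003 0.10330163274588436 1.3033019346758068
top 0.008 0.10202846716340236 1.3006552061742451
```

View pics/c6.png

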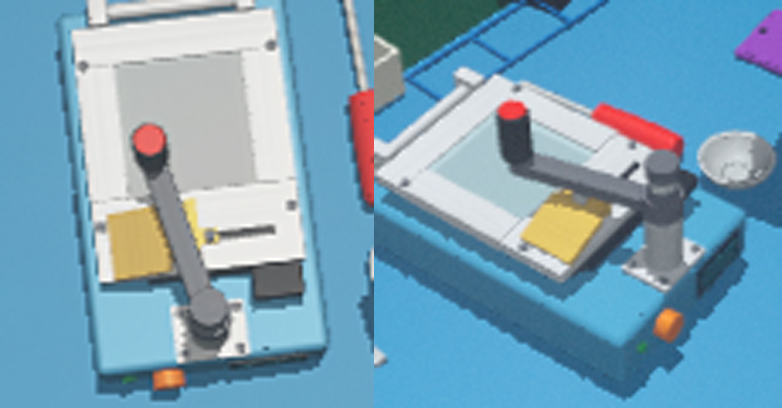

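The pictures show the handle resting over the keeper, red disc at side crop (512,110), top crop (149,138); triangulated rise ≈3.6 mm relative to the parked reading, matching the notch (not the 8 mm hump). I check the foot against the keeper's shape seen in the earlier uncovered picture.

```bash
python3 - <<'E'
from m import *
t=dict(np.load('pics/t3.npz'));i=t['img'][190:230,262:315].copy()
P=np.array([.4996,.0444]);X=np.array([np.cos(.087),np.sin(.087)]);Y=np.array([-X[1],X[0]])
s=14;o=cv2.resize(i[:,:,::-1],None,fx=s,fy=s,interpolation=cv2.INTER_NEAREST)
for th,col in((1.32,(0,0,255)),(1.26,(255,0,0)),(1.38,(0,160,0))):
    k=P+.06*(X*np.sin(th)+Y*np.cos(th))
    pts=np.array([(proj(t,[*(k+.005*np.array([np.cos(a),np.sin(a)])),.0865])-[262,190]+.5)*s for a in np.linspace(0,6.28,30)]).astype(int)
    cv2.polylines(o,[pts],True,col,1)
cv2.imwrite('pics/c7.png',o)
E
```

```text
(no output)
```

View pics/c7.png

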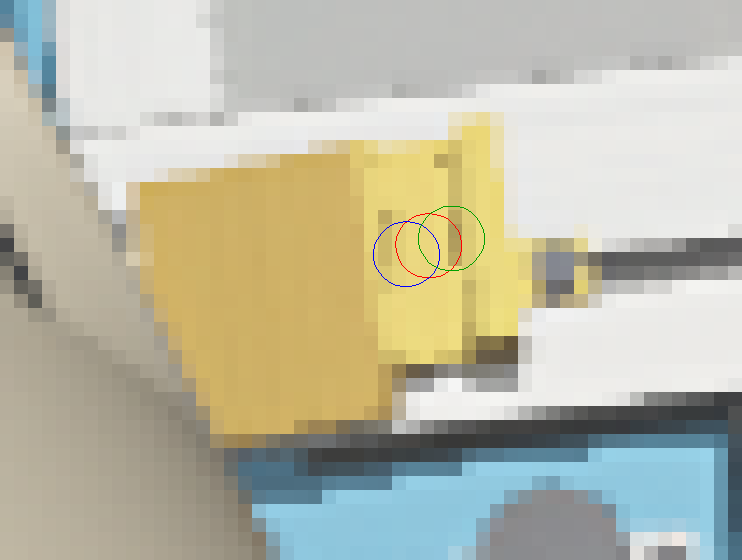

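The red circle (handle at 1.32, foot at about (429,245)) lies in the notch against the wall's face at x≈460. So the foot has dropped, the lid is shut and the robot is clear.

```bash
python3 -c "
from bench import job
print(job.close_job())"
```

```text
the job is handed in; nothing more can be done
None
```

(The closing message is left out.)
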